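Press a trim holder home behind the lip of an oven cover and hold it

TASK

Take the grey trim holder from the bench, lay it on the deck of the black oven cover and gently slide its tongue in under the steel lip, pushing against the hidden spring clip until the holder is fully home with its shoulder up to the lip's edge. Do not ram it or press hard on the cover, and leave the pan, the screwdriver and the parts box where they are. Finish while still holding the holder pressed home: the spring throws it back out if you let go.

Things in the scene. Friction and masses are not known exactly. Their poses are not given: they have to be found in the camera images.
- grip (a point): Centre of the upright grip post of the trim holder, a loose grey plastic part of 70 to 140 g, 30 mm above its underside. x points to the tongue, z up. Post: 24 mm long (x), 30 mm wide (y), its top 25 mm above this point; grip it from above across y. The front face of the shoulder is 36 mm ahead, the tip of the tongue 66 mm ahead, the rear edge 16 mm behind.
- holder: The same trim holder; origin on its underside below the shoulder's front face, axes as grip. Flat plate 80 mm wide (y), 5 mm thick, from x = -52 to +30 mm; the part ahead of x = 0 is the tongue. The shoulder is a ridge across the plate, x = -6 to 0, 80 mm wide, 18 mm tall. Starts lying flat on the bench.
- mouth (a point): On the deck of the oven cover, below the middle of the lip's front edge. x points in under the lip (push direction), z up. Slot under the lip: 12 mm high, 92 mm wide; guides 10 mm high flare outward over the 30 mm before it. Lip: steel, 3 mm thick, 45 mm deep, 130 mm wide. Fully home the shoulder meets the lip's edge: grip is then at x = -36, y = 0, z = 30 mm here.
- cover: The black oven control-panel cover lying face up, fixed to the bench: 220 mm (x) by 280 mm (y); its level deck is 30 mm above the bench and runs 140 mm out in front of the lip. Origin at the centre of its underside, axes as mouth, which is at x = 30, z = 30 mm. Presses over 40 N would damage it.
- clip (a joint): Spring clip hidden under the lip, in m: 0 at rest, grows as the tongue pushes it in. At rest its face is 16 mm behind the lip's edge, so it reads 14 mm when the shoulder meets the lip; it pushes back with 3 N at first touch and 10 N fully home (500 N/m).
- pan: Bystander: loose round dark steel pan, 150 mm across (about 200 mm over its two side handles), 60 mm tall; origin at the centre of its underside.
- screwdriver: Bystander: loose screwdriver lying on the bench.
- parts_box: Bystander: loose open cardboard box of small black parts, 200 by 160 mm, 70 mm tall; origin at the centre of its underside.
There are look-alikes about, which are no part of the job. There is more than one size of the holder; the one meant has the size given above.

How it is judged:
On the way:
1. the holder lies level on or just over the deck, squared to the lip, with its tongue started under the lip and the clip not yet pressed home (y of grip in the frame of mouth between -0.009 and 0.009 m and z of grip in the frame of mouth between 0.022 and 0.038 m and angle between the x axis of grip and the x axis of mouth, either way round below 0.12 rad and angle between grip's own z axis and vertical below 0.12 rad and x of grip in the frame of mouth above -0.063 m and value of joint clip below 0.008 m), for 0.1 s.
At the end, for the whole second after the job is handed in: Fingers still hold the holder pressed home and at rest: shoulder within 4 mm of the lip (clip in over 10 mm), over 4 N on the cover's clip, within 9 mm of mid-slot and 8 mm of seated height, level and square within 0.12 rad (y of grip in the frame of mouth between -0.009 and 0.009 m and z of grip in the frame of mouth between 0.022 and 0.038 m and angle between the x axis of grip and the x axis of mouth, either way round below 0.12 rad and angle between grip's own z axis and vertical below 0.12 rad and x of grip in the frame of mouth above -0.043 m and value of joint clip above 0.01 m and contact force between holder and cover above 4 N and contact force between the fingers and holder above 3 N and linear speed of holder below 0.02 m/s); the arm keeps its last pose, push and grip.
It fails at once if the cover is pressed or struck with more than 40 N (contact force between anything else and cover above 40 N).
It fails at once if the pan is shifted more than 30 mm (distance of pan from where it was at the start of the episode above 0.03 m).
It fails at once if the screwdriver is shifted more than 30 mm (distance of screwdriver from where it was at the start of the episode above 0.03 m).
It fails at once if the parts box is shifted more than 30 mm (distance of parts_box from where it was at the start of the episode above 0.03 m).
It also fails if it takes over 43 s, if anything falls off the work surface, if the arm or the gripper's body presses on something with over 40 N, if the wrist force passes 120 N, or if a joint passes its speed limit or range.

ROBOT

A 7-joint arm with a two-finger parallel gripper is mounted at the origin on the work surface. World frame = base frame: x ahead of the robot, y to its left, z up, the work surface at z = 0. Lengths are in m, angles in rad, forces in N, time in s.
With the tool pointing down it reaches from about 0.425 to 0.925 m from the base axis. Payload 6.8 kg.
Tool frame: the origin (TCP) lies at the very end of the fingers, on their centre line; the grasp point (between the pads) lies 19 mm behind it (r.grip_depth is the distance from the TCP to the grasp point, in m); z points along the fingers, y is the direction in which the jaws open and shut (so a half turn about z gives the same grasp; the last joint's range is limited). The gripper opens to 85 mm and grips with 20 to 120 N. Pads are 22 mm wide; open, the fingers measure 114 mm over their backs; the gripper's body (76 mm by 85 mm) begins 54 mm behind the grasp point. The pads swing forward as they close: fully open they stand 13 mm farther back than shut.
Start: joints at [1.198, 0.477, 0.022, 1.555, -0.011, 1.109, -0.083], TCP at [0.177, -0.651, 0.231] pointing down, gripper open.
Joint ranges: [-2.96, 2.96], [-0.34, 2.1], [-1.41, 1.46], [0.24, 2.44], [-1.37, 4.51], [0.17, 1.92], [-2.96, 2.96]. Speed limits (rad/s): [2.39, 2.39, 3.14, 3.14, 3.14, 3.14, 3.14].

INTERFACE

Orientations are given as a rotation vector (axis times angle).
In Python, from bench import r, grab_frame gives the robot as it stands. The module is installed in compiled form; this text tells all that it offers.
- The arm moves only by the tool play_rows, never from a script. Its argument "increments" is a list of rows, each a list of 7 numbers: the shift along the tool's x, y, z in mm, then the turn, a rotation vector about the tool's x, y, z in rad, then the closure in counts, from 0 (fully open) to 255 (shut). In form: [[tx, ty, tz, rx, ry, rz, claw], ...]. A call has 1 to 5 rows; each row shifts and turns the pose as measured when the row begins, along the tool's axes as they then stand; what a row does not reach is not made up. A row lasts 1/10 s, in which the tool goes at most 50 mm and 8.59 degrees, less where a joint would pass 70% of its speed; a pose out of reach is approached as far as the arm can. A call is refused whole if a number of a shift passes 50 or a number of a turn 0.15, either way. A call with a gripper value outside its range is refused whole. The fingers move at their own pace and stop on an object; "force" is the grip in N (left out, the last holds). Time passes only in rows, so rows that do not move let the fingers close. It gives the time, the measured TCP pose, the force and the opening at its end, in the units of the state.
- r.get_obs(): the state, without advancing time (a new reading comes with each control period).
- grab_frame(name): name is "scene" or "side" or "wrist"; returns a dict with "color" (384x512x3 uint8, blue, green, red), "depth" (384x512 float32, m along the optical axis (not along the pixel's ray), 0 where there is no reading), "K" (3x3 intrinsics, pixels), "T" (4x4, takes a point from camera to world coordinates). Camera axes: x right, y up, looking along -z (the intrinsics and any distortion apply to the point x, -y, -z); pixel columns grow to the right and rows downward; lengths in m; the calibration is good to about 2 mm. A picture is of the moment at which its call begins.
- r.hand_in(): hands the job in, once; it reports no verdict.
The state is a dict: "clock": time; "joints": joint angles; "qvel": joint speeds; "tau": joint torques, N m; "tcp_pos": TCP position; "orientation": TCP orientation; "contact_force": force on the tool from outside, world axes, zero at the start; "moment": the same for the moment, N m; "grip_width": finger opening in m.
Only numpy, scipy, OpenCV 4.12 (cv2) and the standard library are available. Lean on these libraries where they do the work, as an engineer would, in place of code of your own. Each camera call takes 0.05 s, during which the arm holds its last target.

## Working session

There is one attempt and no reset: what is moved stays moved. The work goes in short steps, Python scripts to look and compute and a tool call to move; the robot and the scene stay as the last step left them, time stands still between calls to the robot, and variables do not carry over. Pictures are saved under pics/ and viewed, and the job is handed in when it is done.

Besides the shell and the picture viewer there is one more tool, called after "Request:" as name([rows], argument=value, ...), one row to a line, values as JSON. play_rows: Moves the arm, as the interface text tells. Its arguments: {"type":"object","properties":{"increments":{"type":"array","items":{"type":"array","items":{"type":"number"}}},"force":{"type":"number"}},"required":["increments"]}

```bash
mkdir -p pics
cat > h.py <<'E'
import numpy as np, cv2
from bench import r, grab_frame
def snap(n,f):
    d=grab_frame(n); cv2.imwrite('pics/'+f+'.png',d['color']); np.savez('pics/'+f+'.npz',**d); return d
def pts(d):
    h,w=d['depth'].shape; u,v=np.meshgrid(np.arange(w),np.arange(h)); K=d['K'];z=d['depth']
    X=np.stack([(u-K[0,2])/K[0,0]*z,-(v-K[1,2])/K[1,1]*z,-z,np.ones_like(z)],-1)
    return (X@d['T'].T)[...,:3]
E
python3 - <<'E'
from h import *
for n in ['scene','side','wrist']:
    d=snap(n,n+'0'); print(n,d['K'].tolist(),d['T'].round(3).tolist(),[k for k in d])
print(r.get_obs())
E
```

```text
scene [[350.23073676589064, 0.0, 258.8558760641633], [0.0, 350.23073676589064, 191.17374535353662], [0.0, 0.0, 1.0]] [[-0.87, -0.367, 0.331, 0.944], [0.494, -0.625, 0.605, 0.685], [-0.015, 0.689, 0.724, 0.865], [0.0, 0.0, 0.0, 1.0]] ['color', 'depth', 'K', 'T']
side [[446.31115214509526, 0.0, 256.2205045001518], [0.0, 446.31115214509526, 192.62863425765306], [0.0, 0.0, 1.0]] [[-0.774, 0.479, -0.415, 0.022], [-0.633, -0.6, 0.489, 0.683], [-0.014, 0.641, 0.767, 1.086], [0.0, 0.0, 0.0, 1.0]] ['color', 'depth', 'K', 'T']
wrist [[331.9172378094246, 0.0, 253.6729064773725], [0.0, 331.9172378094246, 186.6853863056903], [0.0, 0.0, 1.0]] [[0.262, 0.92, 0.293, 0.252], [-0.965, 0.25, 0.077, -0.631], [-0.002, -0.303, 0.953, 0.373], [0.0, 0.0, 0.0, 1.0]] ['color', 'depth', 'K', 'T']
{'clock': 0.15, 'joints': array([ 1.19791903,  0.47763154,  0.02231165,  1.55616357, -0.01152437,
        1.10931092, -0.08311036]), 'qvel': array([-0.00143242, -0.00241882,  0.00107089, -0.00396919, -0.00059356,
       -0.00049582,  0.00052615]), 'tau': array([ 2.72183228e-03, -5.96923578e+01,  1.61009241e+00, -2.81489468e+01,
        1.26153693e-02,  6.53579467e-03,  1.44137954e-05]), 'tcp_pos': array([ 0.17655434, -0.65105108,  0.23055975]), 'orientation': array([-3.11274245e+00, -4.14561114e-01,  3.79047590e-04]), 'contact_force': array([-0.13454047, -0.57291455,  0.07016508]), 'moment': array([ 0.01317183, -0.01728629, -0.02629261]), 'grip_width': 0.085492464483668}
```

View pics/scene0.png

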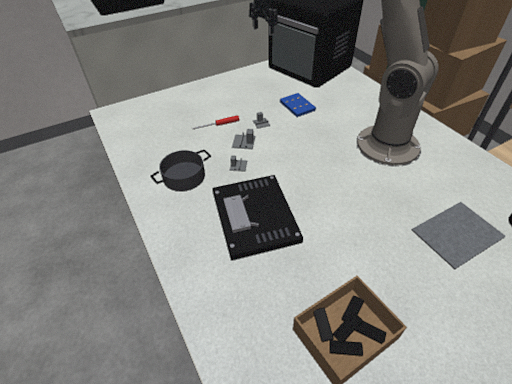

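View pics/side0.png

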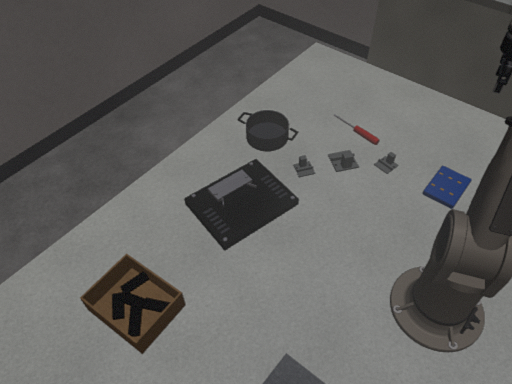

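View pics/wrist0.png

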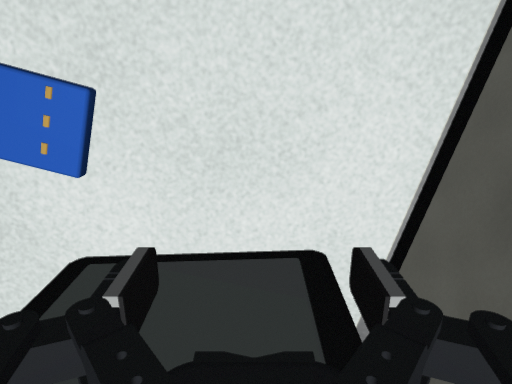

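The images show three grey holders (scene pixels (237,163), (244,140) and (261,121)). The cover is at (257,215) with its lip at (237,212). I'll measure them with depth.

```bash
cat > m.py <<'E'
from h import *
def load(f): return dict(np.load('pics/'+f+'.npz'))
if __name__=='__main__':
  for f in ['scene0','side0']:
    d=load(f);P=pts(d);c=d['color'].astype(int);z=P[...,2]
    ok=(d['depth']>0)
    ben=ok&(abs(z)<.015);print(f,'bench z',np.median(z[ben]))
    m=((c.max(-1)<165)&ok&(z<.12)&(z>-.01)&(P[...,0]>.2)&(P[...,0]<1.1)&(abs(P[...,1])<.8)).astype(np.uint8)
    n,l,s,ce=cv2.connectedComponentsWithStats(m)
    for i in range(1,n):
        if s[i,4]<40: continue
        q=P[l==i]; rr=cv2.minAreaRect(q[:,:2].astype(np.float32)*1000)
        print(s[i].tolist(),'px',ce[i].round(),'c',np.array(rr[0]).round(),'sz',np.array(rr[1]).round(),'ang',round(rr[2],1),'zmax',np.percentile(q[:,2],98).round(3))
E
python3 m.py
python3 - <<'E'
from m import *
for f,b in [('scene0',(190,100,310,265)),('side0',(180,100,420,250))]:
    d=load(f);x0,y0,x1,y1=b
    cv2.imwrite('pics/z_'+f+'.png',cv2.resize(d['color'][y0:y1,x0:x1],None,fx=3.3,fy=3.3,interpolation=cv2.INTER_CUBIC))
E
```

```text
scene0 bench z 0.0015950387880900863
[279, 100, 18, 16, 44] px [287. 107.] c [ 203. -401.] sz [  6. 135.] ang 0.1 zmax 0.023
[253, 112, 17, 17, 176] px [261. 121.] c [ 344. -397.] sz [113.  61.] ang 80.1 zmax 0.042
[193, 118, 47, 12, 145] px [219. 123.] c [ 513. -458.] sz [ 39. 197.] ang 74.1 zmax 0.025
[232, 129, 24, 21, 347] px [244. 140.] c [ 460. -313.] sz [120.  83.] ang 53.3 zmax 0.058
[150, 149, 61, 43, 1677] px [182. 170.] c [ 739. -274.] sz [230. 221.] ang 66.7 zmax 0.062
[229, 155, 19, 17, 219] px [237. 164.] c [ 545. -198.] sz [90. 60.] ang 53.9 zmax 0.042
[212, 175, 91, 86, 5304] px [255. 217.] c [608.  40.] sz [315. 231.] ang 76.3 zmax 0.048
[411, 225, 51, 45, 547] px [437. 247.] c [216. 418.] sz [163.  33.] ang 90.0 zmax 0.011
[292, 276, 115, 108, 6997] px [347. 330.] c [588. 475.] sz [243. 185.] ang 3.6 zmax 0.072
side0 bench z -0.0011101111964751942
[0, 46, 480, 338, 91616] px [232. 237.] c [579.  -0.] sz [ 758. 1600.] ang 0.0 zmax 0.048
```

```bash
ls pics
```

```text
scene0.npz
scene0.png
side0.npz
side0.png
wrist0.npz
wrist0.png
z_scene0.png
z_side0.png
```

View pics/z_scene0.png

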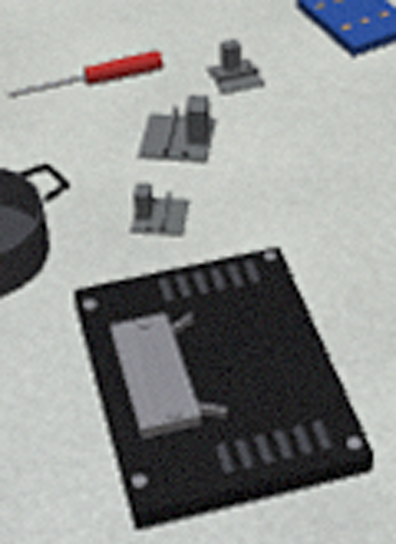

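View pics/z_side0.png

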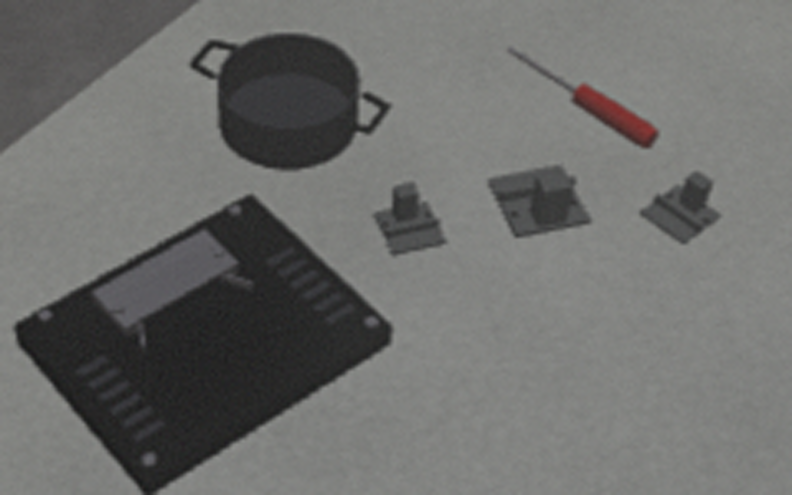

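Run:
```python
from m import *
for f in ['scene0','side0']:
    d=load(f);P=pts(d);c=d['color'].astype(int);z=P[...,2]
    b=z[(d['depth']>0)&(abs(z)<.02)&(abs(P[...,0]-.5)<.3)&(abs(P[...,1])<.5)]; print('bench',np.median(b))
    q=P[(abs(P[...,0]-.46)<.06)&(abs(P[...,1]+.31)<.07)]
    for lo,hi in [(.003,.009),(.012,.022),(.05,.06)]:
        s=q[(q[:,2]>lo)&(q[:,2]<hi)]; rr=cv2.minAreaRect(s[:,:2].astype(np.float32)*1000); print(f,lo,len(s),s.mean(0).round(3),np.array(rr[0]).round(),np.array(rr[1]).round(),round(rr[2],1))
    # lip
    br=c.min(-1); x=(abs(P[...,0]-.61)<.14)&(abs(P[...,1]-.04)<.16)
    for nm,m in [('lip',x&(z>.040)&(z<.053)&(br>70)),('deck',x&(z>.022)&(z<.052))]:
        m=m.astype(np.uint8)
        n,l,s,ce=cv2.connectedComponentsWithStats(m); i=1+s[1:,4].argmax(); v,u=np.nonzero(l==i)
        pl=.045 if nm=='lip' else .03
        K=d['K'];ray=np.stack([(u-K[0,2])/K[0,0],-(v-K[1,2])/K[1,1],-np.ones(len(u))],-1)@d['T'][:3,:3].T;o=d['T'][:3,3]
        X=o+ray*((pl-o[2])/ray[:,2])[:,None]
        rr=cv2.minAreaRect(X[:,:2].astype(np.float32)*1000); print(f,nm,len(u),np.median(P[l==i][:,2]).round(3),np.array(rr[0]).round(),np.array(rr[1]).round(),round(rr[2],1))
```

```text
bench 0.0016177781244242073
scene0 0.003 254 [ 0.472 -0.305  0.006] [ 461. -311.] [118. 137.] 0.4
scene0 0.012 41 [ 0.471 -0.293  0.018] [ 478. -300.] [56. 70.] 7.8
scene0 0.05 37 [ 0.451 -0.283  0.056] [ 451. -284.] [30. 23.] 60.4
scene0 lip 619 0.046 [664.  44.] [135.  77.] 74.7
scene0 deck 4868 0.032 [619.  57.] [287. 220.] 76.4
bench -0.0010676437344332435
side0 0.003 176 [ 0.466 -0.296  0.005] [ 461. -313.] [114. 137.] 3.8
side0 0.012 53 [ 0.465 -0.283  0.017] [ 458. -290.] [79. 52.] 53.3
side0 0.05 52 [ 0.449 -0.284  0.054] [ 449. -284.] [30. 27.] 51.6
side0 lip 524 0.044 [671.  43.] [128.  56.] 76.3
side0 deck 5091 0.029 [612.  58.] [281. 223.] 76.5
```

Run:
```python
from m import *
d=load('wrist0');P=pts(d)
for v,u in [(300,230),(256,200),(262,100),(340,230),(150,250),(330,300),(270,310)]: print(u,v,P[v,u].round(3))
```

```text
230 300 [ 0.062 -0.659  0.116]
200 256 [ 0.045 -0.62   0.025]
100 262 [ 0.011 -0.51   0.032]
230 340 [ 0.063 -0.662  0.165]
250 150 [ 0.178 -0.645 -0.001]
300 330 [ 0.08  -0.715  0.157]
310 270 [ 0.082 -0.738  0.062]
```

Request:
play_rows([
  [38,-30,0,0,0,0,0],
  [38,-30,0,0,0,0,0],
  [38,-30,0,0,0,0,0],
  [38,-30,0,0,0,0,0],
  [38,-30,0,0,0,0,0],
], force=40)

```text
clock: 0.65
tcp_pos: [0.3176, -0.4567, 0.2276]
orientation: [-3.117, -0.391, 0.009]
contact_force: [0.6, -0.2, -0.0]
grip_width: 0.0853
```

Request:
play_rows([
  [38,-30,0,0,0,0,0],
  [38,-30,0,0,0,0,0],
  [38,-30,0,0,0,0,0],
  [38,-30,0,0,0,0,0],
  [20,-10,0,0,0,0,0],
])

```text
clock: 1.15
tcp_pos: [0.457, -0.2769, 0.2268]
orientation: [-3.114, -0.399, 0.007]
contact_force: [0.4, -0.1, 1.4]
grip_width: 0.0854
```

Request:
play_rows([
  [0,0,0,0,0,0.14,0],
  [0,0,0,0,0,0.14,0],
  [0,0,0,0,0,0.14,0],
  [0,0,0,0,0,0.14,0],
  [0,0,0,0,0,0.14,0],
])

```text
clock: 1.65
tcp_pos: [0.4605, -0.2703, 0.2258]
orientation: [-3.057, 0.714, 0.01]
contact_force: [0.6, 0.2, -0.6]
grip_width: 0.0858
```

Run:
```python
from m import *
d=snap('wrist','wrist1');P=pts(d)
print(d['T'].round(3).tolist(), r.get_obs()['tcp_pos'])
```

```text
[[-0.443, 0.853, 0.277, 0.531], [-0.897, -0.421, -0.139, -0.305], [-0.002, -0.31, 0.951, 0.368], [0.0, 0.0, 0.0, 1.0]] [ 0.46046564 -0.27021297  0.22579703]
```

View pics/wrist1.png

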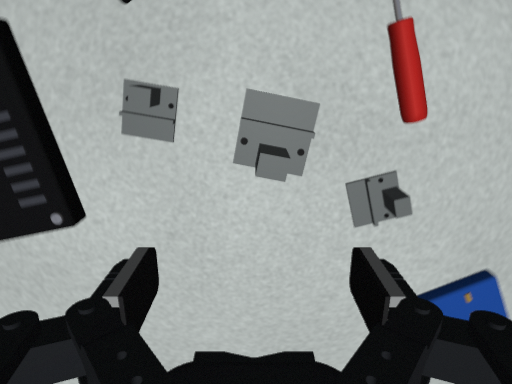

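The target holder is centre-right, with plate corners around (247,89), (319,103) and (234,162). The post is at (272,165) and the tongue points up in the image.

```bash
cat > hold.py <<'E'
from m import *
def ray(d,u,v,pl):
    u=np.asarray(u,float);v=np.asarray(v,float);K=d['K'];q=np.stack([(u-K[0,2])/K[0,0],-(v-K[1,2])/K[1,1],-np.ones(len(u))],-1)@d['T'][:3,:3].T;o=d['T'][:3,3]
    return o+q*((pl-o[2])/q[:,2])[:,None]
def rect(X):
    rr=cv2.minAreaRect(X[:,:2].astype(np.float32)*1000); return np.array(rr[0]).round(1),np.array(rr[1]).round(1),round(rr[2],1)
if __name__=='__main__':
    d=load('wrist1');P=pts(d);z=P[...,2];H,W=z.shape;u,v=np.meshgrid(np.arange(W),np.arange(H))
    box=(u>225)&(u<330)&(v>80)&(v<190)
    print('bench',np.median(z[box&(abs(z)<.003)]))
    for lo,hi,pl in [(.0505,.06,.055),(.014,.022,.018)]:
        m=box&(z>lo)&(z<hi);vv,uu=np.nonzero(m);print(lo,len(uu),rect(ray(d,uu,vv,pl)),rect(P[m]))
    g=d['color'].max(-1);m=(box&(g<150)).astype(np.uint8)
    print(cv2.minAreaRect(np.argwhere(m)[:,::-1].astype(np.int32)))
    print(ray(d,[247,319,234,244,301],[89,103,162,141,152],.005).round(4))
E
python3 hold.py
python3 - <<'E'
from m import *
d=load('wrist1');cv2.imwrite('pics/zw1.png',cv2.resize(d['color'][80:190,220:335],None,fx=5,fy=5,interpolation=cv2.INTER_CUBIC))
E
```

```text
bench 0.00020662539885749065
0.0505 774 (array([ 450.6, -284.9]), array([30.2, 25.1]), 52.9) (array([ 450.2, -284.6]), array([30.1, 24.4]), 52.9)
0.014 521 (array([ 473.2, -304.1]), array([70.6, 52.6]), 84.1) (array([ 473.2, -304.1]), array([70.8, 52.7]), 84.2)
((275.327392578125, 136.69757080078125), (75.69003295898438, 84.49032592773438), 10.885526657104492)
[[ 0.5252 -0.2936  0.005 ]
 [ 0.4785 -0.3558  0.005 ]
 [ 0.4613 -0.2452  0.005 ]
 [ 0.4775 -0.2659  0.005 ]
 [ 0.4384 -0.3172  0.005 ]]
```

View pics/zw1.png

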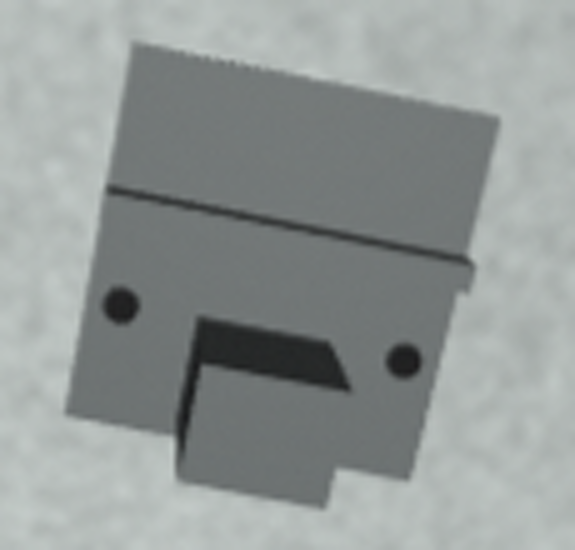

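The post top is at (450.4, -284.7) mm with the holder's x axis at -37.1°. Next I turn 0.19 rad, shift and descend.

Request:
play_rows([
  [0,0,0,0,0,0.1,0],
  [0,0,0,0,0,0.09,0],
  [0,9,30,0,0,0,0],
  [0,9,40,0,0,0,0],
  [0,0,40,0,0,0,0],
])

```text
clock: 2.2
tcp_pos: [0.4535, -0.2864, 0.1185]
orientation: [-2.977, 1.002, -0.011]
contact_force: [1.0, -0.8, -1.3]
grip_width: 0.0855
```

```bash
cat > st.py <<'E'
from h import *
from scipy.spatial.transform import Rotation as R
import sys
o=r.get_obs();M=R.from_rotvec(o['orientation']).as_matrix()
print(o['clock'].__round__(2),'tcp',(o['tcp_pos']*1000).round(1),'ang',np.degrees(np.arctan2(M[1,0],M[0,0])).round(2),'z',M[:,2].round(4),'F',o['contact_force'].round(1),'w',o['grip_width'])
if len(sys.argv)>3:
    t=np.array([float(a) for a in sys.argv[1:4]]);print('tool delta',(M.T@(t-o['tcp_pos']*1000)).round(1), 'rotvec to level', (R.from_matrix(M).inv()*R.from_matrix(np.array([[c:=np.cos(a:=np.radians(float(sys.argv[4]))),np.sin(a),0],[np.sin(a),-c,0],[0,0,-1]]))).as_rotvec().round(3))
E
python3 st.py 450.4 -284.7 14 -37.1
```

```text
2.2 tcp [ 453.5 -286.4  118.5] ang -37.21 z [ 0.0066 -0.002  -1.    ] F [ 1.  -0.8 -1.3] w 0.08546637351856463
tool delta [ -4.2   0.7 104.5] rotvec to level [-0.002 -0.006 -0.002]
```

Request:
play_rows([
  [-2,0,35,0,-0.006,0,0],
  [-2,1,35,0,0,0,0],
  [0,0,22,0,0,0,0],
  [0,0,10,0,0,0,0],
])

```text
clock: 2.6
tcp_pos: [0.4468, -0.2836, 0.009]
orientation: [-2.98, 0.985, 0.007]
contact_force: [-0.2, 0.1, 0.1]
grip_width: 0.085
```

```bash
python3 st.py 450.4 -284.7 14 -37.1
```

```text
2.6 tcp [ 446.8 -283.6    9. ] ang -36.57 z [-0.0034  0.0047 -1.    ] F [-0.2  0.1  0.1] w 0.08496190877071846
tool delta [ 3.5 -1.3 -5. ] rotvec to level [-0.002  0.005  0.009]
```

Request:
play_rows([
  [3.5,-1,-5,0,0.005,0.009,0],
  [0,0,0,0,0,0,0],
])

```text
clock: 2.8
tcp_pos: [0.4501, -0.2848, 0.0136]
orientation: [-2.977, 0.996, 0.003]
contact_force: [-0.0, -1.1, 0.1]
grip_width: 0.0857
```

```bash
python3 st.py 450.4 -284.7 14 -37.1
```

```text
2.8 tcp [ 450.1 -284.8   13.6] ang -36.98 z [-0.001   0.0027 -1.    ] F [-0.  -1.1  0.1] w 0.08566977464288865
tool delta [ 0.2 -0.3 -0.4] rotvec to level [-0.002  0.002  0.002]
```

Aligned; closing.

Request:
play_rows([
  [0,0,0,0,0,0,255],
  [0,0,0,0,0,0,255],
  [0,0,0,0,0,0,255],
  [0,0,0,0,0,0,255],
  [0,0,0,0,0,0,255],
], force=60)

```text
clock: 3.3
tcp_pos: [0.4532, -0.2865, 0.0184]
orientation: [-2.979, 0.995, -0.01]
contact_force: [0.5, -1.2, -1.3]
grip_width: 0.0291
```

Request:
play_rows([
  [0,0,0,0,0,0,255],
  [0,0,0,0,0,0,255],
  [0,0,0,0,0,0,255],
])

```text
clock: 3.6
tcp_pos: [0.4529, -0.2863, 0.0183]
orientation: [-2.979, 0.994, -0.01]
contact_force: [0.2, -0.1, -0.8]
grip_width: 0.0294
```

```bash
python3 st.py 450.4 -284.7 14 -37.1
```

```text
3.6 tcp [ 452.9 -286.3   18.3] ang -36.92 z [ 0.0061 -0.0011 -1.    ] F [ 0.2 -0.1 -0.8] w 0.029425437989543494
tool delta [-3.   0.2  4.3] rotvec to level [-0.003 -0.006  0.003]
```

Request:
play_rows([
  [0,0,-30,0,0,0,255],
  [0,0,-40,0,0,0,255],
  [0,0,-20,0,0,0,255],
  [0,0,0,0,0,0,255],
])

```text
clock: 4.0
tcp_pos: [0.451, -0.2854, 0.1093]
orientation: [-2.978, 0.994, -0.002]
contact_force: [-0.6, -0.4, -0.8]
grip_width: 0.0293
```

```bash
python3 st.py 450.4 -284.7 14 -37.1
python3 - <<'E'
from m import *
for n in ['scene','side','wrist']:
    d=snap(n,n+'2')
d=load('side2'); a=cv2.resize(d['color'][90:240,250:410],None,fx=2.5,fy=2.5)
b=cv2.resize(load('scene2')['color'][60:210,190:350],None,fx=2.5,fy=2.5)
cv2.imwrite('pics/z2.png',np.hstack([a,b])[:600,:800])
E
```

```text
4.0 tcp [ 451.  -285.4  109.3] ang -36.9 z [ 0.0017  0.0013 -1.    ] F [-0.6 -0.4 -0.8] w 0.029344527322406687
tool delta [-0.9  0.  95.3] rotvec to level [-0.002 -0.001  0.004]
```

View pics/z2.png

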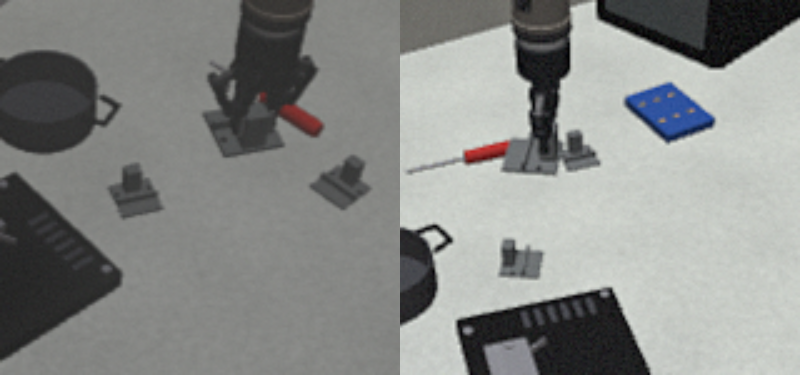

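View pics/wrist2.png

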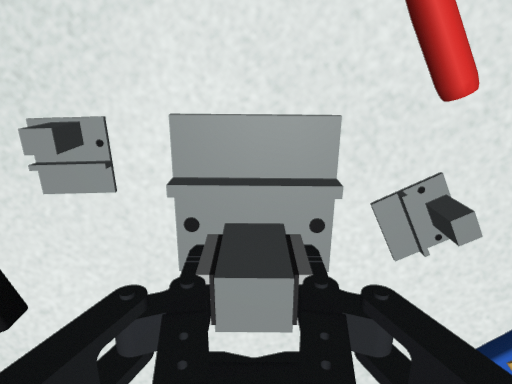

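The holder is held level, and the tongue's front edge shows at rows 113–117. I'll measure its pose in the tool frame.

```bash
cat > inhand.py <<'E'
from m import *
from scipy.spatial.transform import Rotation as R
import sys
def run(f,o):
    d=load(f);P=pts(d);M=R.from_rotvec(o['orientation']).as_matrix()
    Q=(P-o['tcp_pos'])@M*1000
    H,W=Q.shape[:2];v,u=np.mgrid[:H,:W]
    t=(u>175)&(u<335)&(v>105)&(v<178)&(abs(Q[...,2]-10)<12)
    q=Q[t];A=np.c_[q[:,:2],np.ones(len(q))];k=np.linalg.lstsq(A,q[:,2],rcond=None)[0]
    print('tongue plane: slope x,y',k[:2].round(4),'z',k[2].round(2),'tip x',np.percentile(q[:,0],[98,99.5]).round(1),'y range',np.percentile(q[:,1],[1,99]).round(1))
    rr=cv2.minAreaRect(q[:,:2].astype(np.float32));print(rr)
    s=(u>230)&(u<280)&(v>283)&(v<325);print('post top z',np.median(Q[s][:,2]).round(1))
    s=(u>200)&(u<310)&(v>215)&(v<335)&(abs(Q[...,2]-np.median(Q[s][:,2]))<1.5);q=Q[s];print('post x,y range',np.percentile(q,[1,99],axis=0).round(1).tolist())
    s=(u>175)&(u<335)&(v>186)&(v<198);print('shoulder top', np.median(Q[s],0).round(1), np.percentile(Q[s][:,0],98).round(1))
if __name__=='__main__':
    o=r.get_obs();print(o['tcp_pos']);run(sys.argv[1],o)
E
python3 inhand.py wrist2
```

```text
[ 0.44901753 -0.28428898  0.10609282]
tongue plane: slope x,y [ 0.0096 -0.0003] z 11.67 tip x [63.4 63.7] y range [-36.8  37. ]
((48.45512390136719, 0.22241973876953125), (30.518497467041016, 77.29747772216797), 0.47908297181129456)
post top z -38.1
post x,y range [[-14.0, -17.8, -39.5], [11.9, 17.0, -36.8]]
shoulder top [30.4  0.1 -1. ] 32.9
```

Request:
play_rows([
  [-10,-25,-10,0,0,0,255],
  [-16,-38,-5,0,0,0,255],
  [-16,-38,0,0,0,0,255],
  [-16,-38,0,0,0,0,255],
  [-16,-38,0,0,0,0,255],
])

```text
clock: 4.65
tcp_pos: [0.4916, -0.0992, 0.1137]
orientation: [2.972, -1.015, -0.027]
contact_force: [1.4, -0.3, 0.2]
grip_width: 0.0296
```

Request:
play_rows([
  [-16,-38,0,0,0,0,255],
  [-16,-38,0,0,0,0,255],
  [-16,-38,0,0,0,0,255],
  [-10,-20,0,0,0,0,255],
  [0,0,0,0,0,-0.1,255],
])

```text
clock: 5.15
tcp_pos: [0.5241, 0.0562, 0.105]
orientation: [3.023, -0.848, -0.048]
contact_force: [-0.2, -0.5, -1.3]
grip_width: 0.0297
```

Request:
play_rows([
  [0,0,0,0,0,-0.1,255],
  [0,0,0,0,0,-0.1,255],
  [0,0,0,0,0,-0.1,255],
  [0,0,0,0,0,0,255],
])

```text
clock: 5.55
tcp_pos: [0.5194, 0.0586, 0.0974]
orientation: [-3.119, 0.357, 0.068]
contact_force: [1.1, 1.2, -0.3]
grip_width: 0.0295
```

```bash
python3 st.py 540 75 100 -13.6
```

```text
5.55 tcp [519.4  58.6  97.4] ang -13.06 z [-0.0428  0.0067 -0.9991] F [ 1.1  1.2 -0.3] w 0.029544713202475027
tool delta [ 16.3 -20.6  -3.4] rotvec to level [0.003 0.043 0.009]
```

Request:
play_rows([
  [8,-10,-2,0,0.025,0.005,255],
  [8,-10,-2,0,0.02,0.004,255],
  [0,0,0,0,0,0,255],
  [0,0,0,0,0,0,255],
])

```text
clock: 5.95
tcp_pos: [0.5377, 0.0741, 0.0968]
orientation: [3.112, -0.384, -0.007]
contact_force: [0.9, -1.0, -0.4]
grip_width: 0.0292
```

```bash
python3 st.py 540 75 100 -13.6;python3 - <<'E'
from h import *
import pickle
d=snap('wrist','wrist3');pickle.dump(r.get_obs(),open('o3.pkl','wb'))
E
python3 st.py 540 75 100 -13.6
```

```text
5.95 tcp [537.7  74.1  96.8] ang -14.07 z [-0.0052 -0.0052 -1.    ] F [ 0.9 -1.  -0.4] w 0.029248286632519133
tool delta [ 2.  -1.4 -3.3] rotvec to level [ 0.006  0.004 -0.008]
6.0 tcp [537.8  74.2  96.9] ang -14.06 z [-0.0049 -0.005  -1.    ] F [ 0.1 -0.  -1.3] w 0.02947180710054074
tool delta [ 1.9 -1.3 -3.2] rotvec to level [ 0.006  0.004 -0.008]
```

View pics/wrist3.png

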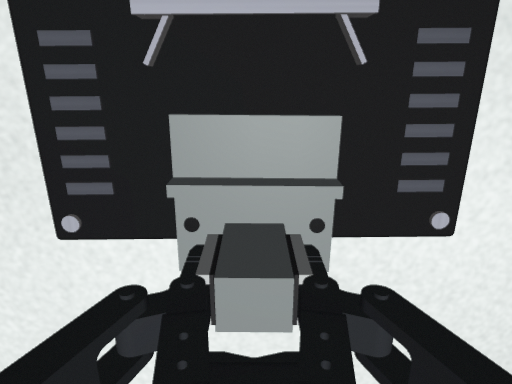

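The lip's front top edge runs from (131,12) to (379,11), the guides are at (160,40) and (350,40), and the holder is well centred below. Next I work out the offsets in the tool frame.

Run:
```python
from hold import *
import pickle
from scipy.spatial.transform import Rotation as R
import inhand
d=load('wrist3');o=pickle.load(open('o3.pkl','rb'));M=R.from_rotvec(o['orientation']).as_matrix()
inhand.run('wrist3',o)
P=pts(d);Q=(P-o['tcp_pos'])@M*1000
print('deck z world',np.median(P[60:100,200:320,2]),'lip top z',np.median(P[2:8,180:330,2]))
c=d['color'].max(-1).astype(int)
# lip left/right ends and front top edge
pts_=[]
row=5; b=np.nonzero(c[row]>110)[0]; print('row5 bright',b[(b>90)&(b<420)].min(),b[(b>90)&(b<420)].max())
print(c[0:26,255].tolist(), c[5:22,140].tolist(), c[5:22,370].tolist())
for u,v,pl in [([131,379],[13,12.5],.045),([140,370],[13,12.5],.045),([60,452],[238,235],.03),([71,440],[223,220],.03)]:
    X=ray(d,u,v,pl);T=(X-o['tcp_pos'])@M*1000
    dd=X[0]-X[1];print('world',(X*1000).round(1)[:,:2].tolist(),'xaxis ang',np.degrees(np.arctan2(-dd[0],dd[1])).round(2),'mid tool',T.mean(0).round(1),'w',(np.linalg.norm(dd)*1000).round(1),'mid world',(X.mean(0)*1000).round(1))
```

```text
tongue plane: slope x,y [ 0.0106 -0.0012] z 12.61 tip x [62.9 63.1] y range [-36.5  37.4]
((47.87837219238281, 0.6067276000976562), (30.54254150390625, 77.05803680419922), 0.4596160352230072)
post top z -37.2
post x,y range [[-14.3, -17.4, -38.6], [11.3, 17.0, -35.9]]
shoulder top [29.9  0.4 -0. ] 32.4
deck z world 0.0302066061713816 lip top z 0.04521983282454296
row5 bright 130 378
[174, 175, 177, 178, 180, 178, 179, 178, 179, 179, 179, 180, 179, 98, 44, 32, 31, 29, 33, 31, 32, 34, 29, 32, 33, 30] [182, 182, 181, 181, 182, 183, 183, 181, 156, 87, 63, 61, 59, 41, 33, 32, 30] [175, 173, 173, 174, 175, 175, 174, 132, 76, 63, 52, 35, 31, 30, 32, 31, 32]
world [[661.8, 109.5], [630.4, -17.2]] xaxis ang -13.91 mid tool [112.1   0.6  51.5] w 130.5 mid world [646.1  46.1  45. ]
world [[660.7, 104.9], [631.6, -12.6]] xaxis ang -13.9 mid tool [112.1   0.6  51.5] w 121.0 mid world [646.1  46.1  45. ]
world [[544.9, 211.0], [480.1, -54.2]] xaxis ang -13.75 mid tool [-25.3   1.7  67. ] w 273.0 mid world [512.5  78.4  30. ]
world [[553.6, 199.0], [493.6, -46.9]] xaxis ang -13.71 mid tool [-14.    1.3  66.9] w 253.1 mid world [523.6  76.   30. ]
```

Request:
play_rows([
  [15,0,15,0.005,0.004,-0.004,255],
  [15,0,15,0,0,0,255],
  [3,0,8,0,0,0,255],
  [0,0,0,0,0,0,255],
])

```text
clock: 6.4
tcp_pos: [0.5697, 0.0649, 0.0578]
orientation: [3.117, -0.381, -0.001]
contact_force: [-0.4, 0.1, -0.9]
grip_width: 0.0294
```

```bash
python3 st.py 570.3 65.1 52 -13.85
```

```text
6.4 tcp [569.7  64.9  57.8] ang -13.95 z [-7.0e-04 -1.6e-03 -1.0e+00] F [-0.4  0.1 -0.9] w 0.02942778593763877
tool delta [ 0.6 -0.4  5.8] rotvec to level [ 0.002  0.    -0.002]
```

Request:
play_rows([
  [0,0,5,0,0,0,255],
  [0,0,0,0,0,0,255],
])

```text
clock: 6.6
tcp_pos: [0.5686, 0.0648, 0.0528]
orientation: [3.116, -0.382, -0.002]
contact_force: [-0.1, 0.0, -0.5]
grip_width: 0.0294
```

```bash
python3 - <<'E'
from h import *
import pickle
d=snap('wrist','wrist4');o=r.get_obs();pickle.dump(o,open('o4.pkl','wb'))
import inhand;inhand.run('wrist4',o)
from hold import *
d=load('wrist4');P=pts(d);print('deck',np.median(P[20:80,200:320,2]),'sh',np.median(P[186:198,180:330,2]))
E
python3 st.py 570.3 65.1 52 -13.85
```

```text
tongue plane: slope x,y [ 0.0245 -0.0012] z 12.41 tip x [62.6 63.3] y range [-36.5  37.5]
((49.253604888916016, 0.4030647277832031), (33.6446418762207, 77.2650146484375), 1.3364888218347915e-05)
post top z -36.8
post x,y range [[-14.7, -17.3, -38.2], [11.2, 17.2, -35.5]]
shoulder top [29.6  0.5  0.4] 32.1
deck 0.04517624544574207 sh 0.052852967230901424
6.65 tcp [569.   65.   53.2] ang -13.96 z [-9.0e-04 -1.5e-03 -1.0e+00] F [-0.6 -0.5 -0.4] w 0.029412999825328346
tool delta [ 1.3 -0.4  1.2] rotvec to level [ 0.002  0.001 -0.002]
```

View pics/wrist4.png

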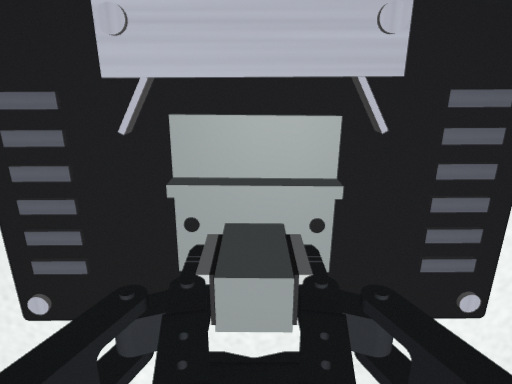

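Run:
```python
from hold import *
import pickle
from scipy.spatial.transform import Rotation as R
d=load('wrist4');o=pickle.load(open('o4.pkl','rb'));M=R.from_rotvec(o['orientation']).as_matrix()
for u,v,pl in [([102,405],[76,75],.045),([122,384],[132,130],.04)]:
    X=ray(d,u,v,pl);T=(X-o['tcp_pos'])@M*1000;print(T.round(1).tolist(),T.mean(0).round(1),(X.mean(0)*1000).round(1))
```

```text
[[79.6, -65.3, 8.1], [80.0, 65.0, 8.3]] [79.8 -0.2  8.2] [646.5  45.9  45. ]
[[54.9, -61.6, 13.1], [55.7, 60.7, 13.3]] [55.3 -0.5 13.2] [622.7  52.1  40. ]
```

Request:
play_rows([
  [6,-0.5,2,0,0,0,255],
  [6,0,0,0,0,0,255],
  [6,0,0,0,0,0,255],
  [5,0,0,0,0,0,255],
  [0,0,0,0,0,0,255],
])

```text
clock: 7.15
tcp_pos: [0.5943, 0.0599, 0.0528]
orientation: [3.118, -0.381, 0.003]
contact_force: [-0.3, -0.6, 0.0]
grip_width: 0.0293
```

```bash
python3 st.py 614.5 53.7 51 -13.85
```

```text
7.15 tcp [594.3  59.9  52.8] ang -13.94 z [ 0.002  -0.0011 -1.    ] F [-0.3 -0.6  0. ] w 0.029290385794965654
tool delta [21.1  1.2  1.8] rotvec to level [ 0.001 -0.002 -0.001]
```

Request:
play_rows([
  [0,0.7,2.5,0,0,0,255],
  [0,0,0.5,0,0,0,255],
])

```text
clock: 7.35
tcp_pos: [0.5942, 0.0591, 0.0495]
orientation: [3.118, -0.382, 0.003]
contact_force: [-1.4, -1.1, -0.4]
grip_width: 0.0293
```

```bash
python3 st.py 614.5 53.7 51 -13.85;  python3 - <<'E'
from h import *
d=snap('wrist','wrist5')
E
```

```text
7.35 tcp [594.2  59.1  49.5] ang -13.95 z [ 0.0019 -0.001  -1.    ] F [-1.4 -1.1 -0.4] w 0.029322064334565853
tool delta [21.   0.3 -1.4] rotvec to level [ 0.001 -0.002 -0.002]
```

View pics/wrist5.png

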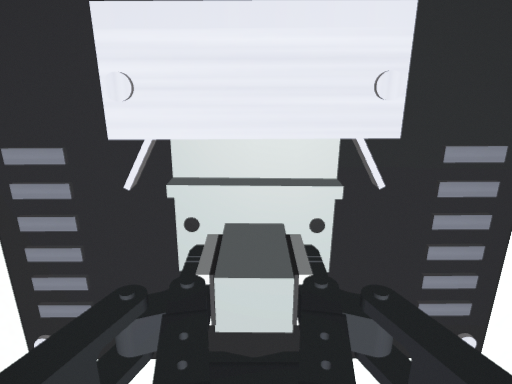

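The tongue is under the lip: the lip's edge is at row 138, the shoulder at row 180, and they are centred and square. Now I push slowly.

Request:
play_rows([
  [4,0,0,0,0,0,255],
  [3,0,0,0,0,0,255],
  [3,0,0,0,0,0,255],
])

```text
clock: 7.7
tcp_pos: [0.6025, 0.0571, 0.0492]
orientation: [3.117, -0.38, -0.002]
contact_force: [-4.5, 1.3, 0.1]
grip_width: 0.0294
```

```bash
python3 st.py 614.5 53.7 50 -13.85
```

```text
7.7 tcp [602.5  57.1  49.2] ang -13.89 z [-0.0015 -0.0011 -1.    ] F [-4.5  1.3  0.1] w 0.029405308087894703
tool delta [12.4  0.5 -0.9] rotvec to level [ 0.001  0.001 -0.001]
```

Clip contact is showing at about 4.6 N. Continuing.

Request:
play_rows([
  [3.5,0,0,0,0,0,255],
  [3.5,0,0,0,0,0,255],
  [3.5,0,0,0,0,0,255],
])

```text
clock: 8.0
tcp_pos: [0.6081, 0.0557, 0.0488]
orientation: [3.116, -0.376, -0.019]
contact_force: [-12.2, 0.6, 12.4]
grip_width: 0.0292
```

```bash
python3 st.py 614.5 53.7 50 -13.85
```

```text
8.0 tcp [608.1  55.7  48.8] ang -13.78 z [-0.0122 -0.0015 -0.9999] F [-12.2   0.6  12.4] w 0.02917109326269581
tool delta [ 6.6  0.4 -1.2] rotvec to level [0.004 0.011 0.001]
```

Request:
play_rows([
  [3.5,0,-1.2,0,0.008,0,255],
  [3,0,-0.5,0,0,0,255],
])

```text
clock: 8.2
tcp_pos: [0.6097, 0.0552, 0.0494]
orientation: [3.114, -0.373, -0.022]
contact_force: [-9.6, 1.2, 5.8]
grip_width: 0.0296
```

```bash
python3 st.py 614.5 53.7 50 -13.85;  python3 - <<'E'
from h import *
d=snap('wrist','wrist6')
E
python3 st.py
```

```text
8.2 tcp [609.7  55.2  49.4] ang -13.68 z [-0.0146 -0.0037 -0.9999] F [-9.6  1.2  5.8] w 0.029575770651720287
tool delta [ 5.   0.3 -0.7] rotvec to level [0.007 0.013 0.003]
8.25 tcp [610.   55.2  49.5] ang -13.68 z [-0.0146 -0.0036 -0.9999] F [-8.2  1.5  3.1] w 0.029341256166390817
```

View pics/wrist6.png

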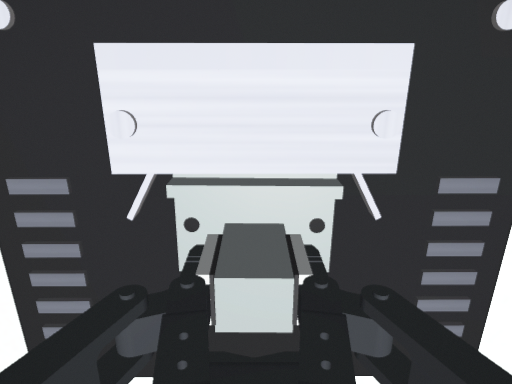

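The holder is in the same place in the grip (shoulder at row 180) and about 5 mm remains. Continuing gently.

Request:
play_rows([
  [4,0,-0.5,0,0.012,0,255],
  [4,0,0,0,0.005,0,255],
])

```text
clock: 8.45
tcp_pos: [0.6118, 0.0546, 0.0488]
orientation: [3.11, -0.37, -0.015]
contact_force: [-15.2, 1.8, 16.5]
grip_width: 0.0292
```

```bash
python3 st.py 614.5 53.7 50 -13.85
```

```text
8.45 tcp [611.8  54.6  48.8] ang -13.57 z [-0.0104 -0.0081 -0.9999] F [-15.2   1.8  16.5] w 0.02924188080482222
tool delta [ 2.8  0.2 -1.2] rotvec to level [0.01  0.008 0.005]
```

Request:
play_rows([
  [4,0,-3,0.005,0,0.003,255],
  [4,0,-1.5,0,0,0,255],
])

```text
clock: 8.65
tcp_pos: [0.6125, 0.0543, 0.0509]
orientation: [3.113, -0.371, -0.037]
contact_force: [-8.5, 1.8, 1.7]
grip_width: 0.0294
```

```bash
python3 st.py 614.5 53.7 50 -13.85
```

```text
8.65 tcp [612.5  54.3  50.9] ang -13.59 z [-0.0239 -0.0033 -0.9997] F [-8.5  1.8  1.7] w 0.02939122838914828
tool delta [2.1 0.1 0.9] rotvec to level [0.009 0.022 0.005]
```

Request:
play_rows([
  [4,0,-0.5,0.004,0.012,0.003,255],
  [5,0,-0.5,0,0.01,0,255],
])

```text
clock: 8.85
tcp_pos: [0.6141, 0.0539, 0.0496]
orientation: [3.113, -0.372, -0.025]
contact_force: [-15.9, 3.4, 8.1]
grip_width: 0.0295
```

```bash
python3 st.py 614.5 53.7 50 -13.85;  python3 - <<'E'
from h import *
d=snap('wrist','wrist7'); cv2.imwrite('pics/zw7.png',cv2.resize(d['color'][140:240,90:420],None,fx=2.4,fy=2.4))
E
python3 st.py
```

```text
8.85 tcp [614.1  53.9  49.6] ang -13.63 z [-0.0167 -0.0045 -0.9998] F [-15.9   3.4   8.1] w 0.029464615135336377
tool delta [ 0.4  0.1 -0.4] rotvec to level [0.008 0.015 0.004]
8.9 tcp [614.   53.9  49.6] ang -13.61 z [-0.017  -0.0049 -0.9998] F [-13.    2.1   5.2] w 0.02940473066328844
```

View pics/zw7.png

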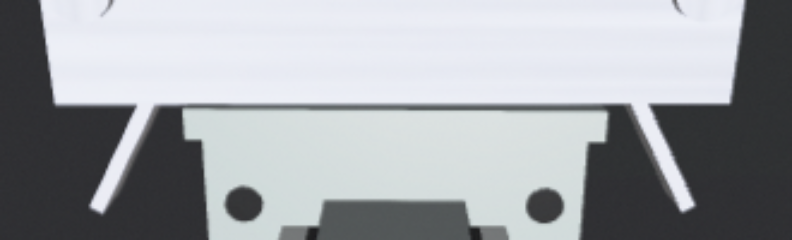

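Request:
play_rows([
  [4.5,0,-0.8,0.004,0.008,0.003,255],
  [5,0,-0.5,0,0,0,255],
])

```text
clock: 9.1
tcp_pos: [0.614, 0.0539, 0.0496]
orientation: [3.113, -0.371, -0.041]
contact_force: [-21.0, 1.2, 20.5]
grip_width: 0.0297
```

```bash
python3 st.py 614.5 53.7 50 -13.85;  python3 - <<'E'
from h import *
d=snap('wrist','wrist8'); cv2.imwrite('pics/zw8.png',cv2.resize(d['color'][140:240,90:420],None,fx=2.4,fy=2.4))
for i in range(8): snap('scene','scene8')
E
python3 st.py
```

```text
9.1 tcp [614.   53.9  49.6] ang -13.59 z [-0.027  -0.0034 -0.9996] F [-21.    1.2  20.5] w 0.02966382493490341
tool delta [ 0.6  0.1 -0.4] rotvec to level [0.01  0.025 0.005]
9.55 tcp [614.   53.7  49.6] ang -13.62 z [-0.0267 -0.0035 -0.9996] F [-17.    2.2  13.3] w 0.02919790864747683
```

View pics/zw8.png

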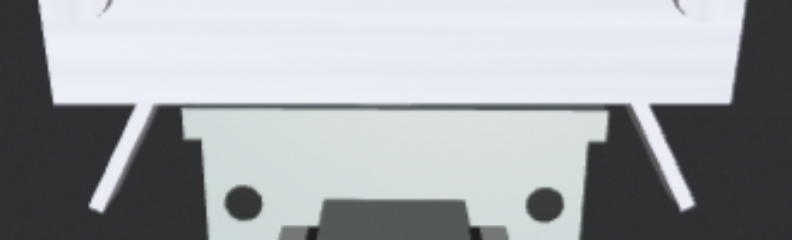

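View pics/scene8.png

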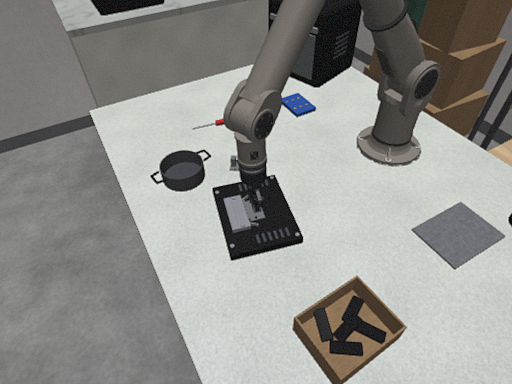

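The shoulder is up against the lip: the TCP has stopped advancing while the force rose to 17–21 N. It stays steady and square, and the bystanders haven't moved, so I'm handing in.

```bash
python3 -c "
from bench import r
print(r.hand_in())"; python3 st.py
```

```text
the job is handed in; nothing more can be done
None
the job is handed in; nothing more can be done
```

I picked the largest of the three holders, gripped its post, and slid its tongue under the lip and against the clip until the shoulder met the lip's edge. I then handed the job in at about 9.6 s, still gripping and pushing. The hand-in gave no verdict.

**Last checks:**
- **Seating:** the TCP stopped 0.5 mm short of my seated estimate, which came from camera images good to about 2 mm. The last wrist picture shows only a thin dark line between shoulder and lip, no clear gap. I couldn't read the clip joint directly.
- **Alignment:** the holder is within about 1 mm of mid-slot and within 0.005 rad of square. The tool is tilted 0.027 rad, against a limit of 0.12.
- **Force:** it held steady at about 17 N back and 13 N up, after reading up to 21 N on each axis (about 29 N combined) on the last push. The holder was partly resting on the deck during the push, so I eased it up as I went. I saw no reading near 40 N, but I only read the force between moves.
- **Bystanders:** the pan, screwdriver and parts box looked unmoved in the last scene picture; I checked this by eye only. The arm partly hid the screwdriver.

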